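# Click the week wheel on to its bar mark

## Task

Reset the week indicator: with a closed fingertip, flick the lobes on the edge of its seven-lobed wheel clockwise (seen from above), click by click, until the lobe with the long raised bar has clicked in at the pointer, and do not click past it. Push gently, without lifting the indicator or shoving it out of its place. Leave the vial, the carton and the tube beside it standing or lying where they are, and end with the hand clear.

Things in the scene. Friction and masses are not known exactly. Their poses are not given: they have to be found in the camera images.
- week_unit: Week indicator: flat grey base, 172 x 150 mm, top 17 mm above the worktop, loose on rubber feet, about 1 kg in all. Origin: at worktop level straight below the wheel's axis; x points to the black arrow-shaped pointer, z up. The base spans x -75 to +97, y -75 to +75 mm; the pointer (31 mm high) stands at x 72 to 92 mm. The white wheel lies flat on top.
- wheel_axis (a point): Centre of the wheel's disc, 37 mm above the worktop. Disc radius 45 mm; seven equal lobes 51.4 degrees apart, straight-sided tongues 10 mm wide, reach to 68 mm from the axis. Disc and lobes span heights 19 to 37 mm; a small hub stands 4 mm higher. Between lobes it is open from above down to the base. Six lobes have a black dot near the root, one a raised black bar 46 mm long.
- week_wheel (a joint): Turn of the wheel, rad, growing clockwise seen from above. Sprung ratchet: rests at multiples of 0.8976 (one click), each with a lobe at the pointer; it resists turning back. At 3.590 the bar's lobe is at the pointer; it starts 2, 3 or 4 clicks before. Pushed on from a rest by less than 0.6 it springs back when let go, by 0.8 to 1.4 it settles one click on. A lobe takes 1 to 3 N.
- bar_tip (a point): Point on the wheel's top face (37 mm above the worktop), on the lobe with the bar, 66 mm from the axis.
- pointer_tip (a point): The tip of the pointer, 72 mm from the wheel's axis, 31 mm above the worktop.
- vial_8: Bystander: small glass vial with crimped cap, 21 mm across, 38 mm high, standing loose beside the indicator. Origin at the centre of its underside.
- vial_carton: Bystander: small closed carton, 43 x 58 mm and 41 mm high, loose beside the indicator. Origin at the centre of its underside.
- ointment_tube: Bystander: small crimped tube lying loose beside the indicator, 64 mm long along its y, 21 mm wide, 13 mm high. Origin at the centre of its underside.
There are look-alikes about, which are no part of the job. There is more than one size of the week_unit; the one meant has the size given above.

How it is judged:
At the end, for the whole second after the job is handed in: The wheel rests with the bar's lobe at the pointer (joint within 0.15 rad of 3.590), the indicator stands flat, within 30 mm of where it began, at rest, and the vial is upright (value of joint week_wheel between 3.44 and 3.74 rad and velocity of joint week_wheel between -0.05 and 0.05 rad/s and height (world z) of week_unit below 0.008 m and distance of week_unit from where it was at the start of the episode below 0.03 m and linear speed of week_unit below 0.01 m/s and angle between vial_8's own z axis and vertical below 0.2 rad); the robot touches nothing.
It fails at once if the wheel is clicked past the bar (value of joint week_wheel above 4.35 rad).
It fails at once if the indicator is lifted by more than 10 mm (height (world z) of week_unit above 0.01 m).
It fails at once if the indicator is shoved more than 30 mm (distance of week_unit from where it was at the start of the episode above 0.03 m).
It fails at once if the fingers bear on the indicator with more than 30 N (contact force between the fingers and week_unit above 30 N).
It fails at once if the vial, the carton or the tube is moved by more than 15 mm (distance of any of vial_8, vial_carton, ointment_tube from where it was at the start of the episode above 0.015 m).
It also fails if it takes over 64 s, if anything falls off the work surface, if the arm or the gripper's body presses on something with over 40 N, if the wrist force passes 120 N, or if a joint passes its speed limit or range.

## Robot

A 6-joint arm with a two-finger parallel gripper is mounted at the origin on a cart in front of the work surface, level with it; the furniture and walls round the work are solid. World frame = base frame: x ahead of the robot, y to its left, z up, the work surface at z = 0. Lengths are in m, angles in rad, forces in N, time in s.
With the tool pointing down it reaches from about 0.375 to 0.9 m from the base axis. Payload 3.1 kg.
Tool frame: the origin (TCP) lies midway between the tips of the shut fingers; the grasp point (between the pads) lies 19 mm behind it; z points along the fingers, x is the direction in which the jaws open and shut, and the axes are right-handed (so a half turn about z gives the same grasp; the last joint's range is limited). The gripper opens to 87 mm and grips with 3 to 60 N. Pads are 19 mm wide; open, the fingers measure 117 mm over their backs; the gripper's body (75 mm by 190 mm) begins 51 mm behind the grasp point.
Start: joints at [1.073, 0.527, 1.433, -0, 1.181, -0.178], TCP at [0.196, 0.593, 0.223] pointing down, gripper open.
Joint ranges: [-3.08, 3.08], [-0.75, 2.2], [0.22, 2.44], [-1.43, 4.57], [0, 2.65], [-2.85, 2.85]. Speed limits (rad/s): [2.79, 2.79, 3.14, 3.14, 3.14, 3.14].

## Interface

Orientations are given as a unit quaternion [x, y, z, w].
In Python, from rig import * gives the robot as it stands.
- The arm moves only by the tool drive_tool, never from a script. Its argument "plan" is a list of rows, each an object with "offset": the shift along the tool's x, y, z in cm, a list of three; "delta_rot": the turn, a rotation vector about the tool's x, y, z in degrees, a list of three; "jaw": the finger opening in cm, from 0 to 8.7. In form: [{"offset": [dx, dy, dz], "delta_rot": [wx, wy, wz], "jaw": jaw}, ...]. A call has exactly 8 rows; each row is the pose to reach, as a shift and turn from the pose commanded when the call began, along the tool's axes at that moment; what a row does not reach only later rows make up. A row lasts 1/12 s, in which the tool goes at most 41.7 mm and 7.16 degrees, less where a joint would pass 70% of its speed; a pose out of reach is approached as far as the arm can. A call with a gripper value outside its range is refused whole. The fingers move at their own pace and stop on an object; "squeeze" is the grip in N (left out, the last holds). Time passes only in rows, so rows that repeat a pose let the fingers close, or fill a call up. It gives the time, the measured TCP pose, the force and the opening at its end, in the units of the state.
- get_obs(): the state, without advancing time (a new reading comes with each control period).
- camera(name): name is "side" or "top"; returns the picture (400x640x3 uint8, red, green, blue); there is no depth.
- calibration(name): a dict with "K" (3x3 intrinsics, pixels), "pose" (4x4, takes a point from camera to world coordinates). Camera axes: x right, y down, z forward; pixel columns grow to the right and rows downward; lengths in m; the calibration is good to about 2 mm. A picture is of the moment at which its call begins. calibration takes no time and is no camera call.
- hand_in(): hands the job in, once; it reports no verdict.
The state is a dict: "time": time; "q": joint angles; "joint_velocities": joint speeds; "joint_torque": joint torques, N m; "position": TCP position; "tool_rot": TCP orientation; "ft_force": force on the tool from outside, world axes, zero at the start; "moment": the same for the moment, N m; "grip_width": finger opening in m.
Only numpy, scipy, OpenCV 4.12 (cv2) and the standard library are available. Lean on these libraries where they do the work, as an engineer would, in place of code of your own. Each camera call takes 0.05 s, during which the arm holds its last target.

## Working session

There is one attempt and no reset: what is moved stays moved. The work goes in short steps, Python scripts to look and compute and a tool call to move; the robot and the scene stay as the last step left them, time stands still between calls to the robot, and variables do not carry over. Pictures are saved under pics/ and viewed, and the job is handed in when it is done.

Besides the shell and the picture viewer there is one more tool, called after "Call:" as name([rows], argument=value, ...), one row to a line, values as JSON. drive_tool: Moves the arm, as the interface text tells. Its arguments: {"type":"object","properties":{"plan":{"type":"array","items":{"type":"object","properties":{"offset":{"type":"array","items":{"type":"number"}},"delta_rot":{"type":"array","items":{"type":"number"}},"jaw":{"type":"number"}}}},"squeeze":{"type":"number"}},"required":["plan"]}

```bash
mkdir -p pics; ls
python3 - <<'E'
from rig import *
import cv2
for n in("side","top"):
    im=camera(n); cv2.imwrite(f"pics/{n}0.png",im[:,:,::-1]); c=calibration(n); print(n,c["K"],c["pose"])
print(get_obs())
E
```

```text
pics
side [[379.41288048   0.         311.97026772]
 [  0.         379.41288048 201.67902184]
 [  0.           0.           1.        ]] [[ 0.89456833 -0.13743263  0.42527611  0.11584725]
 [-0.44612412 -0.33174469  0.83121521 -0.68548709]
 [ 0.026847   -0.93330474 -0.35808031  0.40901846]
 [ 0.          0.          0.          1.        ]]
top [[503.72873606   0.         313.15549184]
 [  0.         503.72873606 201.88805085]
 [  0.           0.           1.        ]] [[-0.01520605 -0.98601767  0.16594559  0.33854084]
 [-0.99982034  0.01311591 -0.01368399  0.12683043]
 [ 0.01131613 -0.16612386 -0.98603996  1.24591234]
 [ 0.          0.          0.          1.        ]]
{'time': 0.1, 'q': array([ 1.07346842e+00,  5.28398069e-01,  1.43378825e+00, -1.81580629e-05,
        1.18142788e+00, -1.78504555e-01]), 'joint_velocities': array([-0.00091648, -0.00131302, -0.00316942, -0.00140632,  0.00080001,
        0.00057965]), 'joint_torque': array([-6.76499967e-04, -4.40988243e+01, -1.77150410e+01,  6.34422270e-02,
        5.34047058e-02, -3.15062391e-05]), 'position': array([0.19555698, 0.59290445, 0.22164975]), 'tool_rot': array([ 8.10383096e-01,  5.85899494e-01, -9.07616751e-04,  4.44926482e-04]), 'ft_force': array([-0.09484259, -0.19904594,  0.27876986]), 'moment': array([-0.03766303, -0.09268214,  0.0408933 ]), 'grip_width': 0.08719961155847798}
```

View pics/top0.png

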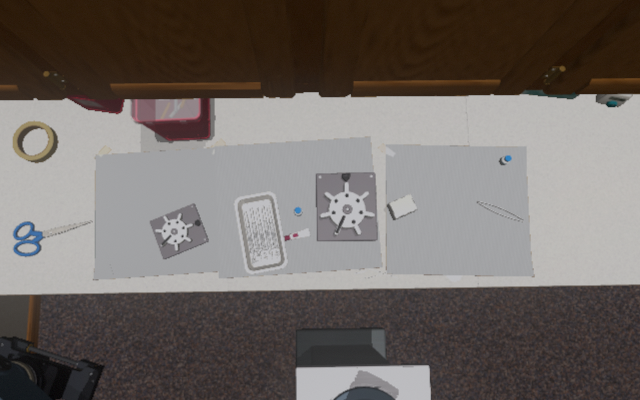

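View pics/side0.png

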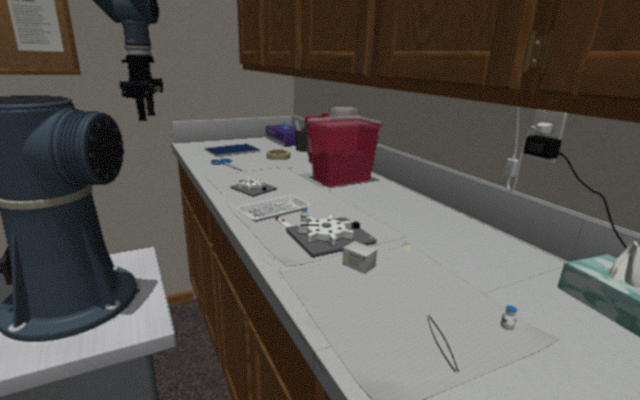

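```bash
cat > h.py <<'E'
import numpy as np,cv2
from rig import *
def ray(n,uv,z):
    c=calibration(n);d=c["pose"][:3,:3]@np.linalg.solve(c["K"],[uv[0],uv[1],1.]);o=c["pose"][:3,3]
    return o+d*(z-o[2])/d[2]
def proj(n,p):
    c=calibration(n);T=np.linalg.inv(c["pose"]);q=c["K"]@(T[:3,:3]@np.asarray(p)+T[:3,3]);return q[:2]/q[2]
E
python3 - <<'E'
import cv2
a=cv2.imread("pics/top0.png")
cv2.imwrite("pics/c1.png",cv2.resize(a[150:270,270:430],None,fx=5,fy=5,interpolation=cv2.INTER_CUBIC))
cv2.imwrite("pics/c2.png",cv2.resize(a[190:270,135:225],None,fx=5,fy=5,interpolation=cv2.INTER_CUBIC))
b=cv2.imread("pics/side0.png")
cv2.imwrite("pics/c3.png",cv2.resize(b[190:280,260:400],None,fx=5,fy=5,interpolation=cv2.INTER_CUBIC))
E
```

```text
(no output)
```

View pics/c1.png

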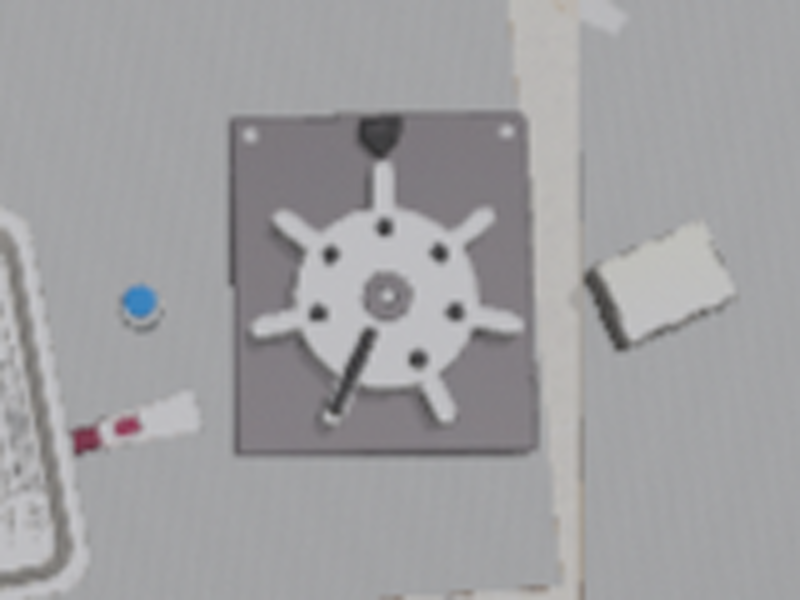

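View pics/c2.png

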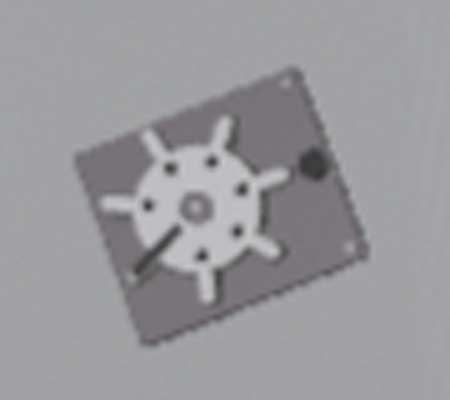

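View pics/c3.png

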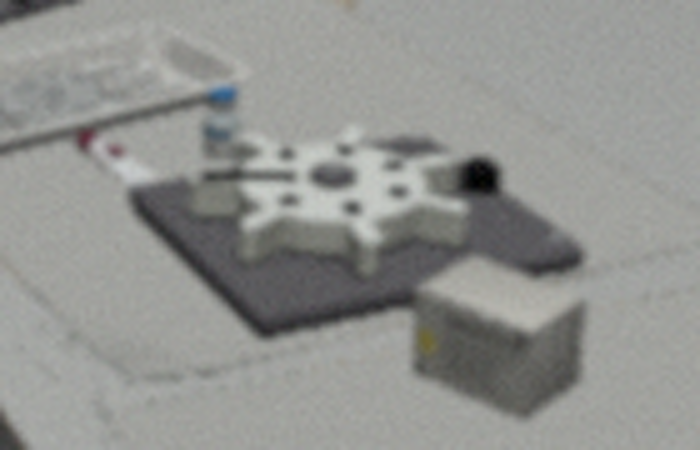

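Run:
```python
from h import *
f=lambda x,y:(270+(x+.5)/5-.5,150+(y+.5)/5-.5)
g=lambda x,y:(135+(x+.5)/5-.5,190+(y+.5)/5-.5)
def R(n,uv,z): print(n,np.round(ray("top",uv,z),4))
for n,p,z in [("BL",(237,453),.017),("BR",(538,450),.017),("TR",(526,112),.017),("TL",(231,118),.017),("hub",(388,295),.041),
 ("lobe0",(384,163),.037),("l1",(492,211),.037),("l2",(522,325),.037),("l3",(447,420),.037),("bar",(329,424),.037),("l5",(253,328),.037),("l6",(276,212),.037),("ptr",(380,158),.031),
 ("vial",(140,300),.038),("car1",(590,272),.041),("car2",(703,222),.041),("car3",(737,292),.041),("car4",(628,347),.041),("tube1",(77,442),.01),("tube2",(195,410),.005)]: R(n,f(*p),z)
s=[ray("top",g(*p),.017) for p in[(75,157),(148,345),(368,258),(297,68)]]
print("small",[np.linalg.norm(s[i]-s[i-1]).round(3) for i in range(4)])
# two-view hub
def tri(a,b):
    A=[];B=[]
    for n,uv in(("top",a),("side",b)):
        c=calibration(n);o=c["pose"][:3,3];d=c["pose"][:3,:3]@np.linalg.solve(c["K"],[*uv,1.]);d/=np.linalg.norm(d)
        M=np.eye(3)-np.outer(d,d);A.append(M);B.append(M@o)
    return np.linalg.lstsq(np.vstack(A),np.hstack(B),rcond=None)[0]
k=lambda x,y:(260+(x+.5)/5-.5,190+(y+.5)/5-.5)
print("hub tri",tri(f(388,295),k(334,172)))
print("corner tri",tri(f(237,453),k(140,195)),tri(f(538,450),k(265,330)))
print("bar tip tri",tri(f(329,424),k(195,178)))
```

```text
BL [0.4503 0.1018 0.017 ]
BR [ 0.4497 -0.0455  0.017 ]
TR [ 0.6192 -0.0457  0.017 ]
TL [0.6179 0.1021 0.017 ]
hub [0.5237 0.0279 0.041 ]
lobe0 [0.5899 0.0278 0.037 ]
l1 [ 0.5652 -0.0244  0.037 ]
l2 [ 0.5087 -0.0371  0.037 ]
l3 [0.463  0.0007 0.037 ]
bar [0.4619 0.0577 0.037 ]
l5 [0.5091 0.0935 0.037 ]
l6 [0.5661 0.0812 0.037 ]
ptr [0.5936 0.0292 0.031 ]
vial [0.5234 0.1481 0.038 ]
car1 [ 0.5337 -0.0706  0.041 ]
car2 [ 0.5577 -0.1267  0.041 ]
car3 [ 0.5229 -0.1416  0.041 ]
car4 [ 0.4968 -0.0875  0.041 ]
tube1 [0.4575 0.1802 0.01  ]
tube2 [0.473 0.122 0.005]
small [np.float64(0.116), np.float64(0.1), np.float64(0.113), np.float64(0.101)]
hub tri [0.5227438  0.0283432  0.03892502]
corner tri [0.45186985 0.10136822 0.00826444] [ 0.44943424 -0.04624046  0.0084762 ]
bar tip tri [0.46218044 0.05750607 0.03419759]
```

Candidates for the week indicator are top-view (347,208) and (174,232). The first measures about 169×148 mm and the second about 115×100 mm, so (347,208) is the one meant, and the crop confirms it. The bar points lower-left (crop 329,424), so it needs 3 clicks clockwise. The axis is at about (0.524, 0.028). I'll push the near-side lobe toward +y.

```bash
cat >> h.py <<'E'
from scipy.spatial.transform import Rotation as Ro
AX=np.array([.524,.028])
def arc(th,r,z):  # finger at polar angle th (deg) round the axis, tool x pointing inward
    t=np.radians(th); return np.array([AX[0]+r*np.cos(t),AX[1]+r*np.sin(t),z]),th-180
def rows(p0,a0,targets):
    x=np.array([np.cos(np.radians(a0)),np.sin(np.radians(a0)),0]);zz=np.array([0,0,-1.]);y=np.cross(zz,x)
    for p,a in targets:
        d=(p-p0)*100; print([round(float(d@v),1) for v in(x,y,zz)], round(a0-a,1))
def cur():
    o=get_obs();m=Ro.from_quat(o["tool_rot"]).as_matrix();return o["position"],float(np.degrees(np.arctan2(m[1,0],m[0,0])))
E
python3 - <<'E'
from h import *
p,a=cur();print(p,a)
rows(p,a,[arc(228,.068,.15)])
E
```

```text
[0.19555698 0.59290445 0.22164975] 71.73318296887184
[-49.6, 46.2, 7.2] 23.7
```

Call:
drive_tool([
  {"offset": [-3,2.8,0.4],"delta_rot": [0,0,3],"jaw": 0},
  {"offset": [-6,5.6,0.8],"delta_rot": [0,0,6],"jaw": 0},
  {"offset": [-9,8.4,1.2],"delta_rot": [0,0,9],"jaw": 0},
  {"offset": [-12,11.2,1.6],"delta_rot": [0,0,12],"jaw": 0},
  {"offset": [-15,14,2],"delta_rot": [0,0,15],"jaw": 0},
  {"offset": [-18,16.8,2.4],"delta_rot": [0,0,18],"jaw": 0},
  {"offset": [-21,19.6,2.8],"delta_rot": [0,0,21],"jaw": 0},
  {"offset": [-24,22.4,3.2],"delta_rot": [0,0,23.7],"jaw": 0},
], squeeze=10)

```text
time: 0.77
position: [0.3335, 0.2936, 0.1903]
tool_rot: [0.914, 0.406, -0.0, 0.0]
ft_force: [0.5, 0.6, -0.2]
grip_width: 0.0414
```

Run:
```python
from h import *
p,a=cur();print(p,a)
rows(p,a,[arc(228,.068,.15)])
```

```text
[0.33348896 0.29357202 0.19031045] 47.930232196926156
[-13.7, 31.9, 4.0] -0.1
```

Call:
drive_tool([
  {"offset": [-1.7,4,0.5],"delta_rot": [0,0,0],"jaw": 0},
  {"offset": [-3.4,8,1],"delta_rot": [0,0,0],"jaw": 0},
  {"offset": [-5.1,12,1.5],"delta_rot": [0,0,0],"jaw": 0},
  {"offset": [-6.8,16,2],"delta_rot": [0,0,0],"jaw": 0},
  {"offset": [-8.5,20,2.5],"delta_rot": [0,0,0],"jaw": 0},
  {"offset": [-10.2,24,3],"delta_rot": [0,0,0],"jaw": 0},
  {"offset": [-12,28,3.5],"delta_rot": [0,0,0],"jaw": 0},
  {"offset": [-13.7,31.5,4],"delta_rot": [0,0,0],"jaw": 0},
])

```text
time: 1.43
position: [0.4717, -0.0077, 0.1518]
tool_rot: [0.914, 0.407, 0.0, -0.0]
ft_force: [0.7, -0.1, 0.2]
grip_width: 0.0006
```

Call:
drive_tool([
  {"offset": [0,0,0],"delta_rot": [0,0,0],"jaw": 0},
  {"offset": [0,0,0],"delta_rot": [0,0,0],"jaw": 0},
  {"offset": [0,0,0],"delta_rot": [0,0,0],"jaw": 0},
  {"offset": [0,0,0],"delta_rot": [0,0,0],"jaw": 0},
  {"offset": [0,0,0],"delta_rot": [0,0,0],"jaw": 0},
  {"offset": [0,0,0],"delta_rot": [0,0,0],"jaw": 0},
  {"offset": [0,0,0],"delta_rot": [0,0,0],"jaw": 0},
  {"offset": [0,0,0],"delta_rot": [0,0,0],"jaw": 0},
])

```text
time: 2.1
position: [0.471, -0.0049, 0.1523]
tool_rot: [0.913, 0.408, 0.0, 0.0]
ft_force: [0.6, -0.4, 0.7]
grip_width: 0.0008
```

Run:
```python
from h import *
p,a=cur();print(p,a,get_obs()["grip_width"])
rows(p,a,[arc(228,.068,.15),arc(228,.068,.06),arc(228,.068,.026)])
for n in("side","top"):
    im=camera(n)[:,:,::-1].copy(); q=proj(n,p);print(n,q); u,v=(int(max(0,x)) for x in q-[80,80])
    cv2.imwrite(f"pics/{n}1.png",cv2.resize(im[v:v+140,u:u+180],None,fx=4,fy=4,interpolation=cv2.INTER_CUBIC)); print(u,v)
```

```text
[ 0.47101076 -0.00488303  0.15229686] 48.11756171712356 0.0007589244560555487
[-0.8, 1.7, 0.2] 0.1
[-0.8, 1.7, 9.2] 0.1
[-0.8, 1.7, 12.6] 0.1
side [315.34447379 185.25901703]
235 105
top [366.76727641 224.43444045]
286 144
```

View pics/side1.png

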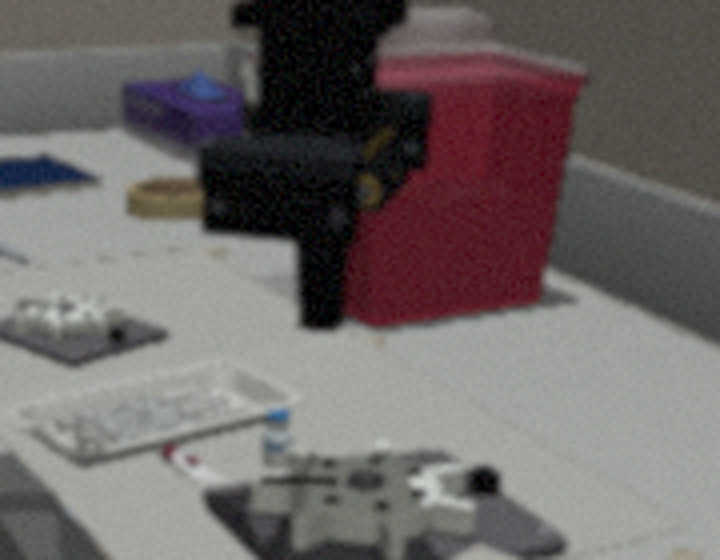

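View pics/top1.png

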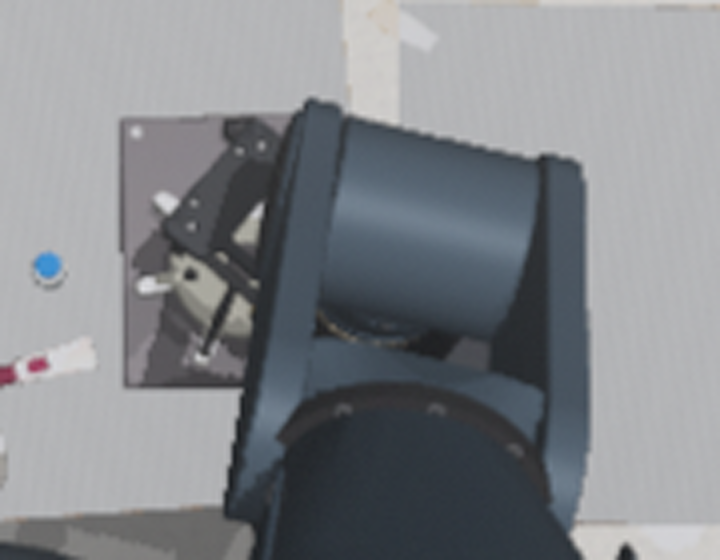

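Call:
drive_tool([
  {"offset": [-0.4,0.8,0],"delta_rot": [0,0,0],"jaw": 0},
  {"offset": [-0.8,1.7,0.2],"delta_rot": [0,0,0],"jaw": 0},
  {"offset": [-0.8,1.7,1.7],"delta_rot": [0,0,0],"jaw": 0},
  {"offset": [-0.8,1.7,3.2],"delta_rot": [0,0,0],"jaw": 0},
  {"offset": [-0.8,1.7,4.7],"delta_rot": [0,0,0],"jaw": 0},
  {"offset": [-0.8,1.7,6.2],"delta_rot": [0,0,0],"jaw": 0},
  {"offset": [-0.8,1.7,7.7],"delta_rot": [0,0,0],"jaw": 0},
  {"offset": [-0.8,1.7,8.7],"delta_rot": [0,0,0],"jaw": 0},
])

```text
time: 2.87
position: [0.4787, -0.024, 0.0637]
tool_rot: [0.914, 0.407, -0.0, -0.0]
ft_force: [-0.2, 0.6, -0.1]
grip_width: 0.0006
```

Run:
```python
from h import *
p,a=cur();print(p,a,get_obs()["grip_width"])
rows(p,a,[arc(228,.068,.06),arc(228,.068,.026)])
for n in("side","top"):
    im=camera(n)[:,:,::-1].copy(); q=proj(n,p);print(n,q); u,v=(int(max(0,x)) for x in q-[60,60])
    cv2.imwrite(f"pics/{n}2.png",cv2.resize(im[v:v+110,u:u+150],None,fx=5,fy=5,interpolation=cv2.INTER_CUBIC)); print(u,v)
```

```text
[ 0.4787271  -0.02404682  0.06368645] 47.98395892382782 0.0006192752264122397
[0.1, -0.1, 0.4] -0.0
[0.1, -0.1, 3.8] -0.0
side [321.25883737 225.97118885]
261 165
top [370.39471589 225.65277487]
310 165
```

View pics/side2.png

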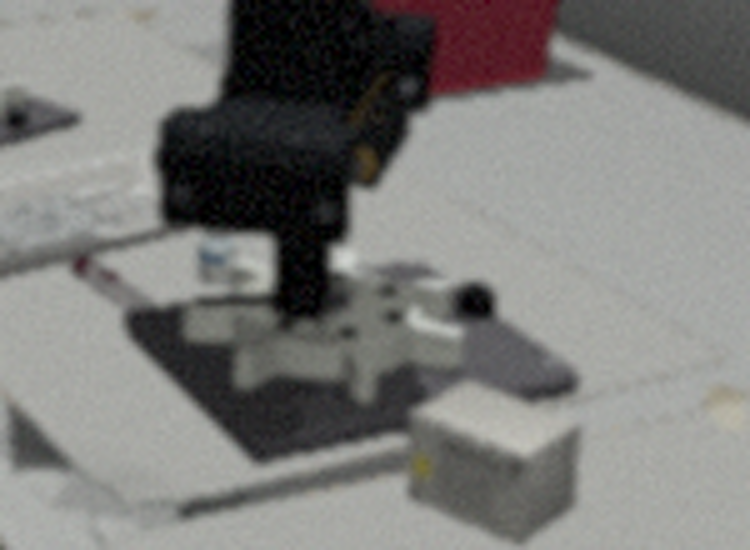

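View pics/top2.png

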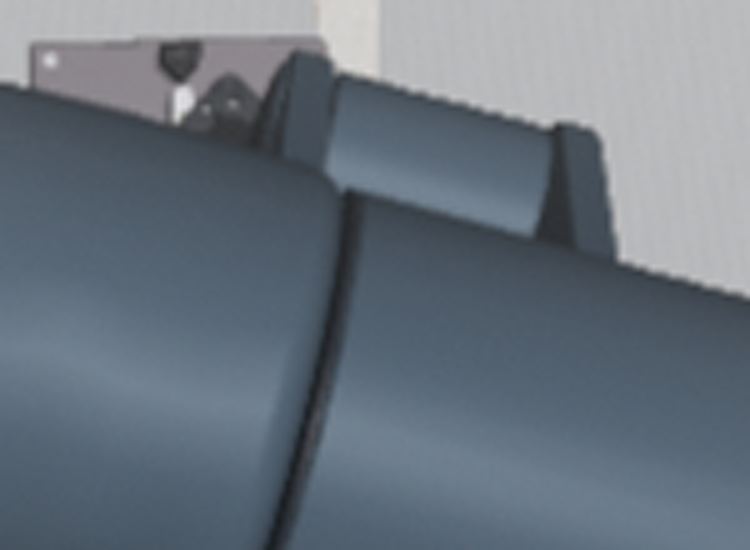

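The top view is blocked by the arm. The side view shows the closed tip at crop (303,315), above the gap between the two near-right lobes. Descending.

Call:
drive_tool([
  {"offset": [0,0,0.6],"delta_rot": [0,0,0],"jaw": 0},
  {"offset": [0,0,1.2],"delta_rot": [0,0,0],"jaw": 0},
  {"offset": [0,0,1.8],"delta_rot": [0,0,0],"jaw": 0},
  {"offset": [0,0,2.4],"delta_rot": [0,0,0],"jaw": 0},
  {"offset": [0,0,3],"delta_rot": [0,0,0],"jaw": 0},
  {"offset": [0,0,3.5],"delta_rot": [0,0,0],"jaw": 0},
  {"offset": [0,0,3.5],"delta_rot": [0,0,0],"jaw": 0},
  {"offset": [0,0,3.5],"delta_rot": [0,0,0],"jaw": 0},
])

```text
time: 3.63
position: [0.4782, -0.0228, 0.0298]
tool_rot: [0.913, 0.407, -0.0, -0.0]
ft_force: [0.1, 1.0, -0.7]
grip_width: 0.0001
```

Run:
```python
from h import *
p,a=cur();print(p,a)
z=p[2]
rows(p,a,[arc(t,.068,.026) for t in np.linspace(224,196,8)])
p2,a2=arc(196,.068,.026);print()
rows(p2,a2,[arc(t,.068,.026) for t in np.linspace(192,161,8)])
for n in("side",):
    im=camera(n)[:,:,::-1].copy(); q=proj(n,p);print(n,q); u,v=(int(max(0,x)) for x in q-[60,60])
    cv2.imwrite(f"pics/{n}3.png",cv2.resize(im[v:v+110,u:u+150],None,fx=5,fy=5,interpolation=cv2.INTER_CUBIC)); print(u,v)
```

```text
[ 0.4782039  -0.02284887  0.0297523 ] 48.04387161553672
[0.1, -0.5, 0.4] 4.0
[0.1, -0.9, 0.4] 8.0
[0.2, -1.4, 0.4] 12.0
[0.3, -1.9, 0.4] 16.0
[0.5, -2.3, 0.4] 20.0
[0.6, -2.8, 0.4] 24.0
[0.8, -3.2, 0.4] 28.0
[1.1, -3.6, 0.4] 32.0

[0.0, -0.5, 0.0] 4.0
[0.1, -1.0, 0.0] 8.4
[0.2, -1.5, 0.0] 12.9
[0.3, -2.0, 0.0] 17.3
[0.5, -2.5, 0.0] 21.7
[0.7, -3.0, 0.0] 26.1
[0.9, -3.5, 0.0] 30.6
[1.2, -3.9, 0.0] 35.0
side [320.25247113 239.74402948]
260 179
```

View pics/side3.png

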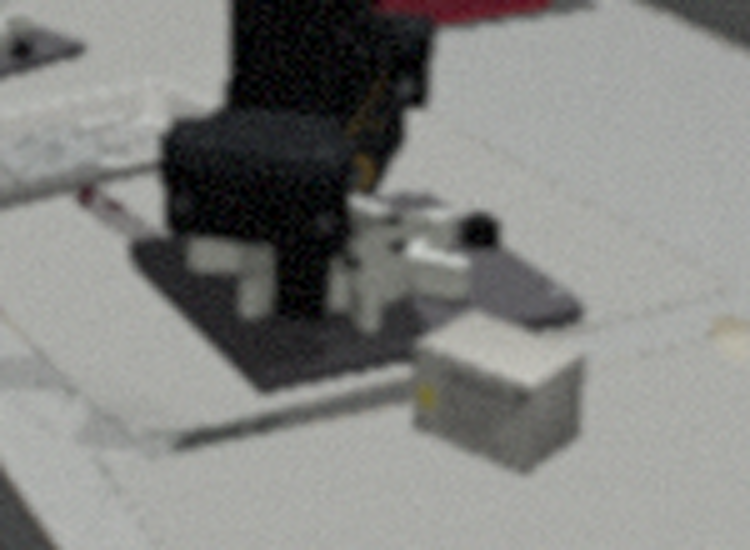

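The tip sits in the gap between the lobes, at crop (300,310). Pushing the first half of the arc.

Call:
drive_tool([
  {"offset": [0.1,-0.5,0.2],"delta_rot": [0,0,4],"jaw": 0},
  {"offset": [0.1,-0.9,0.3],"delta_rot": [0,0,8],"jaw": 0},
  {"offset": [0.2,-1.4,0.3],"delta_rot": [0,0,12],"jaw": 0},
  {"offset": [0.3,-1.9,0.3],"delta_rot": [0,0,16],"jaw": 0},
  {"offset": [0.5,-2.3,0.3],"delta_rot": [0,0,20],"jaw": 0},
  {"offset": [0.6,-2.8,0.3],"delta_rot": [0,0,24],"jaw": 0},
  {"offset": [0.8,-3.2,0.3],"delta_rot": [0,0,28],"jaw": 0},
  {"offset": [1.1,-3.6,0.3],"delta_rot": [0,0,32],"jaw": 0},
])

```text
time: 4.35
position: [0.4588, 0.009, 0.0274]
tool_rot: [0.99, 0.138, -0.0, 0.0]
ft_force: [-1.3, -3.6, -0.4]
grip_width: 0.0004
```

Run:
```python
from h import *
p,a=cur();o=get_obs();print(p,a,o["ft_force"])
rows(p,a,[arc(t,.068,.026) for t in np.linspace(192,161,8)])
for n in("side",):
    im=camera(n)[:,:,::-1].copy()
    cv2.imwrite(f"pics/{n}4.png",cv2.resize(im[179:289,260:410],None,fx=5,fy=5,interpolation=cv2.INTER_CUBIC))
```

```text
[0.45879457 0.0089975  0.02741062] 15.868495334391387 [-1.32877693 -3.6134995  -0.36324974]
[0.0, -0.5, 0.1] 3.9
[0.1, -1.0, 0.1] 8.3
[0.2, -1.5, 0.1] 12.7
[0.3, -2.1, 0.1] 17.2
[0.5, -2.5, 0.1] 21.6
[0.7, -3.0, 0.1] 26.0
[0.9, -3.5, 0.1] 30.4
[1.2, -3.9, 0.1] 34.9
```

View pics/side4.png

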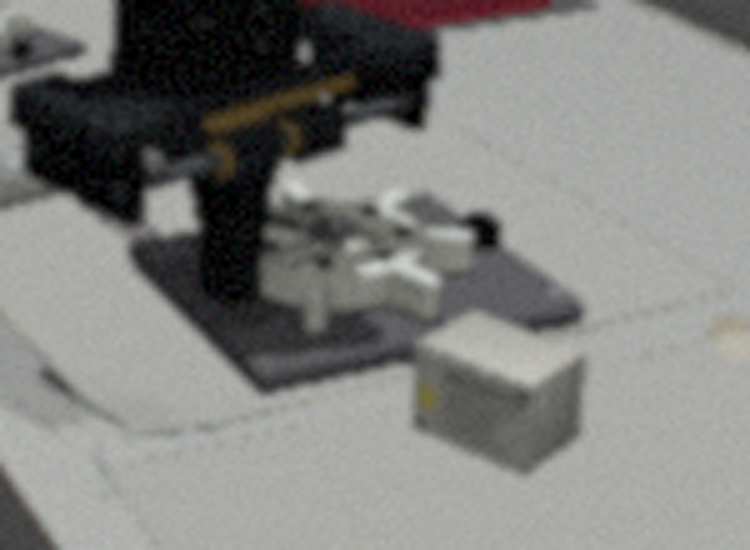

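Call:
drive_tool([
  {"offset": [0,-0.5,0],"delta_rot": [0,0,4],"jaw": 0},
  {"offset": [0.1,-1,0],"delta_rot": [0,0,8.3],"jaw": 0},
  {"offset": [0.2,-1.5,0],"delta_rot": [0,0,12.7],"jaw": 0},
  {"offset": [0.3,-2.1,0],"delta_rot": [0,0,17.2],"jaw": 0},
  {"offset": [0.5,-2.5,0],"delta_rot": [0,0,21.6],"jaw": 0},
  {"offset": [0.7,-3,0],"delta_rot": [0,0,26],"jaw": 0},
  {"offset": [0.9,-3.5,0],"delta_rot": [0,0,30.4],"jaw": 0},
  {"offset": [1.1,-3.8,0],"delta_rot": [0,0,33.5],"jaw": 0},
])

```text
time: 5.07
position: [0.4597, 0.0489, 0.0275]
tool_rot: [0.988, -0.153, 0.001, 0.0]
ft_force: [0.0, -2.2, -0.9]
grip_width: 0.0006
```

```bash
cat > st.py <<'E'
from h import *
import sys
p,a=cur();o=get_obs();print(p,a,o["ft_force"]); r=p[:2]-AX; print("finger ang",np.degrees(np.arctan2(r[1],r[0]))%360,np.linalg.norm(r))
im=camera("side")[:,:,::-1].copy()
cv2.imwrite(f"pics/s{sys.argv[1]}.png",cv2.resize(im[179:289,260:410],None,fx=5,fy=5,interpolation=cv2.INTER_CUBIC))
E
python3 st.py 5
python3 - <<'E'
from h import *
p,a=cur()
rows(p,a,[arc(t,.069,.026) for t in (165,168,171)])
E
```

```text
[0.45972632 0.04890367 0.02745547] -17.54587754920428 [ 0.01302736 -2.22707874 -0.86291184]
finger ang 161.98396884024604 0.06758748993304925
[-0.1, 0.4, 0.1] -2.6
[-0.1, 0.8, 0.1] -5.6
[-0.1, 1.1, 0.1] -8.6
```

View pics/s5.png

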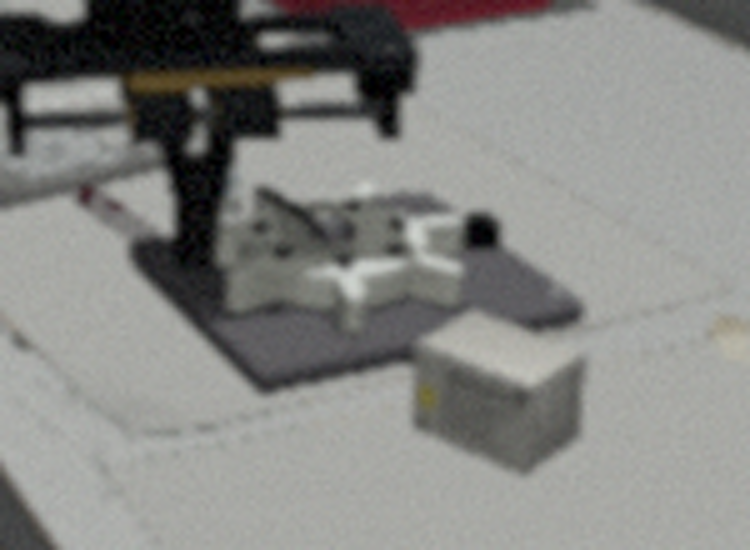

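One click so far: the bar now points up-left, and the lobe beside the pointer has moved on. Backing off, then lifting.

Call:
drive_tool([
  {"offset": [-0.1,0.4,0],"delta_rot": [0,0,-2.6],"jaw": 0},
  {"offset": [-0.1,0.7,0],"delta_rot": [0,0,-5],"jaw": 0},
  {"offset": [-0.1,0.8,-1],"delta_rot": [0,0,-5],"jaw": 0},
  {"offset": [-0.1,0.8,-2],"delta_rot": [0,0,-5],"jaw": 0},
  {"offset": [-0.1,0.8,-3],"delta_rot": [0,0,-5],"jaw": 0},
  {"offset": [-0.1,0.8,-4],"delta_rot": [0,0,-5],"jaw": 0},
  {"offset": [-0.1,0.8,-4],"delta_rot": [0,0,-5],"jaw": 0},
  {"offset": [-0.1,0.8,-4],"delta_rot": [0,0,-5],"jaw": 0},
])

```text
time: 5.78
position: [0.4564, 0.0414, 0.0681]
tool_rot: [0.994, -0.109, 0.001, 0.0]
ft_force: [0.3, 0.8, 0.1]
grip_width: 0.0005
```

```bash
python3 st.py 6
python3 - <<'E'
from h import *
p,a=cur()
rows(p,a,[arc(t,.069,.066) for t in np.linspace(174,228,8)])
E
```

```text
[0.45642974 0.04139555 0.06806339] -12.459008601334158 [0.33298892 0.81023281 0.11994216]
finger ang 168.7867194139717 0.0688852704511788
[0.1, 0.6, 0.2] -6.5
[0.2, 1.5, 0.2] -14.2
[0.5, 2.4, 0.2] -21.9
[0.9, 3.3, 0.2] -29.6
[1.4, 4.0, 0.2] -37.3
[2.1, 4.7, 0.2] -45.0
[2.8, 5.3, 0.2] -52.7
[3.5, 5.9, 0.2] -60.5
```

View pics/s6.png

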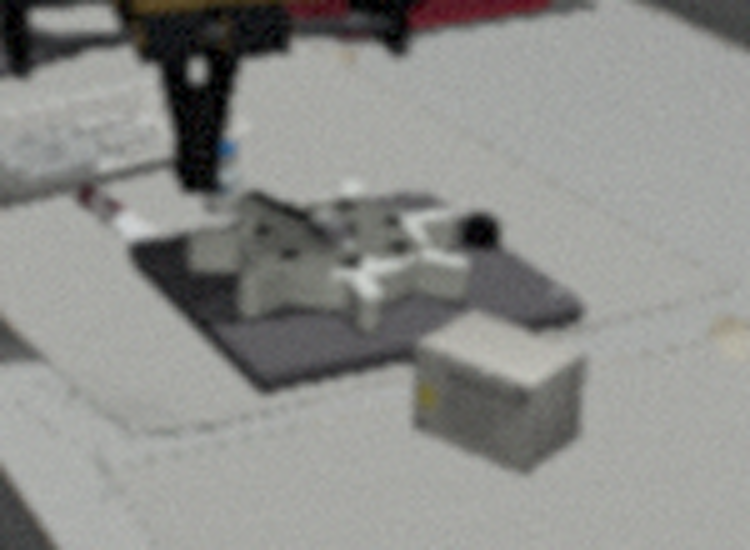

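The wheel has settled with its lobes in the rest positions seen before, one click on, and the base has not moved. Returning for the second flick.

Call:
drive_tool([
  {"offset": [0.1,0.6,0],"delta_rot": [0,0,-6],"jaw": 0},
  {"offset": [0.2,1.4,0],"delta_rot": [0,0,-13],"jaw": 0},
  {"offset": [0.5,2.3,0],"delta_rot": [0,0,-20],"jaw": 0},
  {"offset": [0.8,3,0],"delta_rot": [0,0,-27],"jaw": 0},
  {"offset": [1.2,3.7,0],"delta_rot": [0,0,-34],"jaw": 0},
  {"offset": [1.7,4.4,0],"delta_rot": [0,0,-41],"jaw": 0},
  {"offset": [2.3,4.9,0],"delta_rot": [0,0,-48],"jaw": 0},
  {"offset": [2.9,5.4,0],"delta_rot": [0,0,-54],"jaw": 0},
])

```text
time: 6.5
position: [0.472, -0.0178, 0.0665]
tool_rot: [0.934, 0.357, -0.001, -0.001]
ft_force: [-0.1, -0.5, -0.6]
grip_width: 0.0003
```

Run:
```python
from h import *
p,a=cur();print(p,a)
rows(p,a,[arc(228,.068,.066),arc(228,.068,.027)])
```

```text
[ 0.47200906 -0.01775112  0.06649537] 41.85352759750113
[0.2, 0.8, 0.0] -6.1
[0.2, 0.8, 3.9] -6.1
```

Call:
drive_tool([
  {"offset": [0.2,0.7,0],"delta_rot": [0,0,-6],"jaw": 0},
  {"offset": [0.2,0.7,0.6],"delta_rot": [0,0,-6],"jaw": 0},
  {"offset": [0.2,0.7,1.4],"delta_rot": [0,0,-6],"jaw": 0},
  {"offset": [0.2,0.7,2.2],"delta_rot": [0,0,-6],"jaw": 0},
  {"offset": [0.2,0.7,3],"delta_rot": [0,0,-6],"jaw": 0},
  {"offset": [0.2,0.7,3.8],"delta_rot": [0,0,-6],"jaw": 0},
  {"offset": [0.2,0.7,3.8],"delta_rot": [0,0,-6],"jaw": 0},
  {"offset": [0.2,0.7,3.8],"delta_rot": [0,0,-6],"jaw": 0},
])

```text
time: 7.17
position: [0.4778, -0.021, 0.0283]
tool_rot: [0.915, 0.403, -0.001, -0.001]
ft_force: [-0.5, -0.6, -0.8]
grip_width: 0.0005
```

```bash
python3 st.py 7
python3 - <<'E'
from h import *
p,a=cur()
rows(p,a,[arc(t,.068,.027) for t in np.linspace(224,196,8)])
E
```

```text
[ 0.47777137 -0.02102677  0.02825789] 47.527229351362664 [-0.52648598 -0.57607001 -0.84817303]
finger ang 226.68258989358029 0.06738479319611067
[-0.1, -0.4, 0.2] 3.5
[-0.0, -0.8, 0.2] 7.5
[0.1, -1.3, 0.2] 11.5
[0.2, -1.8, 0.2] 15.5
[0.3, -2.2, 0.2] 19.5
[0.5, -2.7, 0.2] 23.5
[0.7, -3.1, 0.2] 27.5
[0.9, -3.5, 0.2] 31.5
```

View pics/s7.png

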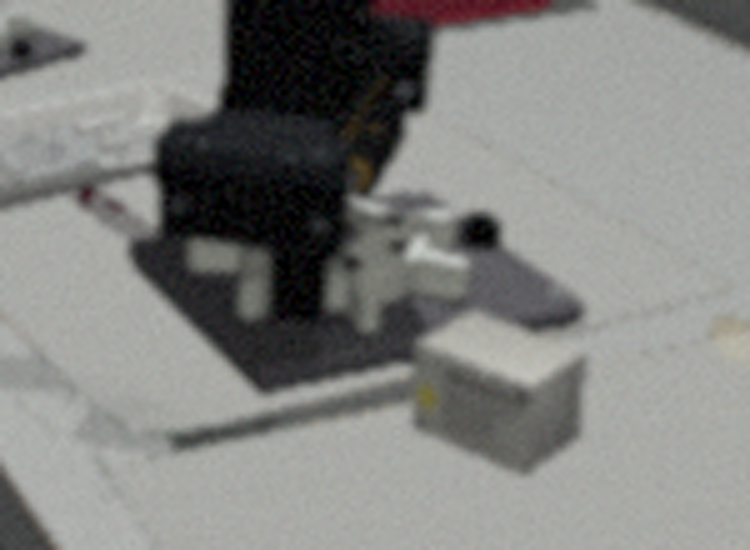

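The tip is in the same gap as before, crop (297,310). Second flick.

Call:
drive_tool([
  {"offset": [0,-0.4,0.1],"delta_rot": [0,0,3.5],"jaw": 0},
  {"offset": [0,-0.8,0.1],"delta_rot": [0,0,7.5],"jaw": 0},
  {"offset": [0.1,-1.3,0.1],"delta_rot": [0,0,11.5],"jaw": 0},
  {"offset": [0.2,-1.8,0.1],"delta_rot": [0,0,15.5],"jaw": 0},
  {"offset": [0.3,-2.2,0.1],"delta_rot": [0,0,19.5],"jaw": 0},
  {"offset": [0.5,-2.7,0.1],"delta_rot": [0,0,23.5],"jaw": 0},
  {"offset": [0.7,-3.1,0.1],"delta_rot": [0,0,27.5],"jaw": 0},
  {"offset": [0.9,-3.5,0.1],"delta_rot": [0,0,31.5],"jaw": 0},
])

```text
time: 7.88
position: [0.4587, 0.0087, 0.0285]
tool_rot: [0.99, 0.138, 0.0, 0.0]
ft_force: [-1.1, -3.1, -0.1]
grip_width: 0.0007
```

Run:
```python
from h import *
p,a=cur();print(p,a)
rows(p,a,[arc(t,.068,.027) for t in np.linspace(192,162,8)])
```

```text
[0.45874783 0.00868709 0.02849243] 15.861375254345523
[0.0, -0.5, 0.1] 3.9
[0.1, -1.0, 0.1] 8.1
[0.2, -1.5, 0.1] 12.4
[0.3, -2.0, 0.1] 16.7
[0.5, -2.5, 0.1] 21.0
[0.7, -3.0, 0.1] 25.3
[0.9, -3.4, 0.1] 29.6
[1.2, -3.9, 0.1] 33.9
```

Call:
drive_tool([
  {"offset": [0,-0.5,0],"delta_rot": [0,0,4],"jaw": 0},
  {"offset": [0.1,-1,0],"delta_rot": [0,0,8.3],"jaw": 0},
  {"offset": [0.2,-1.5,0],"delta_rot": [0,0,12.7],"jaw": 0},
  {"offset": [0.3,-2.1,0],"delta_rot": [0,0,17.2],"jaw": 0},
  {"offset": [0.5,-2.5,0],"delta_rot": [0,0,21.6],"jaw": 0},
  {"offset": [0.7,-3,0],"delta_rot": [0,0,26],"jaw": 0},
  {"offset": [0.9,-3.5,0],"delta_rot": [0,0,30.4],"jaw": 0},
  {"offset": [1.1,-3.8,0],"delta_rot": [0,0,33.5],"jaw": 0},
])

```text
time: 8.55
position: [0.4594, 0.0486, 0.0286]
tool_rot: [0.988, -0.153, 0.001, 0.0]
ft_force: [-0.2, -1.8, -0.1]
grip_width: 0.0003
```

Call:
drive_tool([
  {"offset": [-0.1,0.4,0],"delta_rot": [0,0,-2.6],"jaw": 0},
  {"offset": [-0.1,0.7,0],"delta_rot": [0,0,-5],"jaw": 0},
  {"offset": [-0.1,0.8,-1],"delta_rot": [0,0,-5],"jaw": 0},
  {"offset": [-0.1,0.8,-2],"delta_rot": [0,0,-5],"jaw": 0},
  {"offset": [-0.1,0.8,-3],"delta_rot": [0,0,-5],"jaw": 0},
  {"offset": [-0.1,0.8,-4],"delta_rot": [0,0,-5],"jaw": 0},
  {"offset": [-0.1,0.8,-4],"delta_rot": [0,0,-5],"jaw": 0},
  {"offset": [-0.1,0.8,-4],"delta_rot": [0,0,-5],"jaw": 0},
])

```text
time: 9.22
position: [0.4563, 0.0411, 0.0692]
tool_rot: [0.994, -0.109, 0.001, 0.0]
ft_force: [0.0, 1.1, -1.0]
grip_width: 0.0004
```

```bash
python3 st.py 8
```

```text
[0.45626107 0.04105321 0.06918456] -12.512436633417199 [ 0.00851574  1.12371383 -1.04794251]
finger ang 169.09286344303425 0.06898513872886065
```

View pics/s8.png

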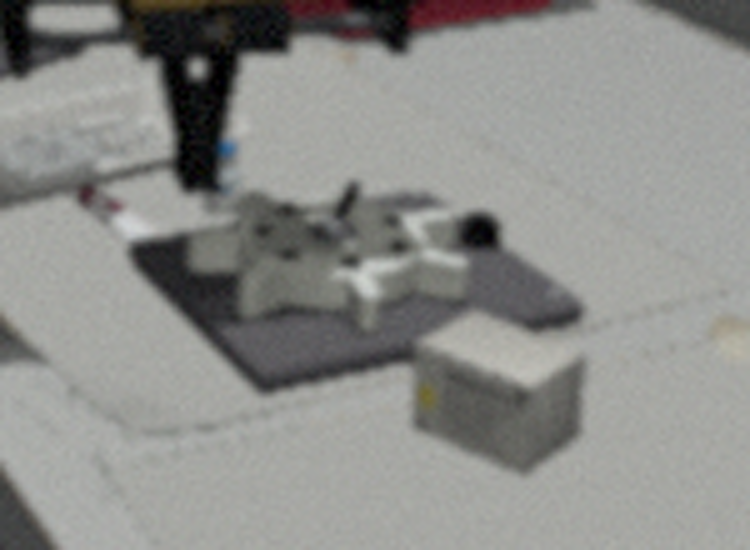

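The second click is in: the bar is now on the far lobe at crop (350,195), one lobe short of the pointer. Last flick, by the same path.

Call:
drive_tool([
  {"offset": [0.1,0.6,0],"delta_rot": [0,0,-6],"jaw": 0},
  {"offset": [0.2,1.4,0],"delta_rot": [0,0,-13],"jaw": 0},
  {"offset": [0.5,2.3,0],"delta_rot": [0,0,-20],"jaw": 0},
  {"offset": [0.8,3,0],"delta_rot": [0,0,-27],"jaw": 0},
  {"offset": [1.2,3.7,0],"delta_rot": [0,0,-34],"jaw": 0},
  {"offset": [1.7,4.4,0],"delta_rot": [0,0,-41],"jaw": 0},
  {"offset": [2.3,4.9,0],"delta_rot": [0,0,-48],"jaw": 0},
  {"offset": [2.9,5.4,0],"delta_rot": [0,0,-54],"jaw": 0},
])

```text
time: 9.93
position: [0.4718, -0.0182, 0.0675]
tool_rot: [0.934, 0.357, -0.001, -0.0]
ft_force: [-0.1, 0.3, -0.4]
grip_width: 0.0005
```

Call:
drive_tool([
  {"offset": [0.2,0.7,0],"delta_rot": [0,0,-6],"jaw": 0},
  {"offset": [0.2,0.7,0.6],"delta_rot": [0,0,-6],"jaw": 0},
  {"offset": [0.2,0.7,1.4],"delta_rot": [0,0,-6],"jaw": 0},
  {"offset": [0.2,0.7,2.2],"delta_rot": [0,0,-6],"jaw": 0},
  {"offset": [0.2,0.7,3],"delta_rot": [0,0,-6],"jaw": 0},
  {"offset": [0.2,0.7,3.8],"delta_rot": [0,0,-6],"jaw": 0},
  {"offset": [0.2,0.7,3.9],"delta_rot": [0,0,-6],"jaw": 0},
  {"offset": [0.2,0.7,3.9],"delta_rot": [0,0,-6],"jaw": 0},
])

```text
time: 10.6
position: [0.4775, -0.0214, 0.0281]
tool_rot: [0.915, 0.403, -0.001, -0.001]
ft_force: [0.8, 0.2, 1.3]
grip_width: 0.0006
```

```bash
python3 st.py 9
python3 - <<'E'
from h import *
p,a=cur()
rows(p,a,[arc(t,.068,.027) for t in np.linspace(224,196,8)])
E
```

```text
[ 0.47751322 -0.0214429   0.02814391] 47.517580349777155 [0.78602738 0.18318657 1.31269922]
finger ang 226.765037615531 0.06786472187794972
[-0.0, -0.4, 0.2] 3.5
[0.0, -0.8, 0.2] 7.5
[0.1, -1.3, 0.2] 11.5
[0.2, -1.8, 0.2] 15.5
[0.4, -2.2, 0.2] 19.5
[0.5, -2.7, 0.2] 23.5
[0.7, -3.1, 0.2] 27.5
[1.0, -3.5, 0.2] 31.5
```

Call:
drive_tool([
  {"offset": [0,-0.4,0.1],"delta_rot": [0,0,3.5],"jaw": 0},
  {"offset": [0,-0.8,0.1],"delta_rot": [0,0,7.5],"jaw": 0},
  {"offset": [0.1,-1.3,0.1],"delta_rot": [0,0,11.5],"jaw": 0},
  {"offset": [0.2,-1.8,0.1],"delta_rot": [0,0,15.5],"jaw": 0},
  {"offset": [0.3,-2.2,0.1],"delta_rot": [0,0,19.5],"jaw": 0},
  {"offset": [0.5,-2.7,0.1],"delta_rot": [0,0,23.5],"jaw": 0},
  {"offset": [0.7,-3.1,0.1],"delta_rot": [0,0,27.5],"jaw": 0},
  {"offset": [0.9,-3.5,0.1],"delta_rot": [0,0,31.5],"jaw": 0},
])

```text
time: 11.32
position: [0.4584, 0.0083, 0.0285]
tool_rot: [0.99, 0.138, 0.0, 0.0]
ft_force: [-0.4, -2.8, -1.3]
grip_width: 0.0004
```

Call:
drive_tool([
  {"offset": [0,-0.5,0],"delta_rot": [0,0,4],"jaw": 0},
  {"offset": [0.1,-1,0],"delta_rot": [0,0,8.3],"jaw": 0},
  {"offset": [0.2,-1.5,0],"delta_rot": [0,0,12.7],"jaw": 0},
  {"offset": [0.3,-2.1,0],"delta_rot": [0,0,17.2],"jaw": 0},
  {"offset": [0.5,-2.5,0],"delta_rot": [0,0,21.6],"jaw": 0},
  {"offset": [0.7,-3,0],"delta_rot": [0,0,26],"jaw": 0},
  {"offset": [0.9,-3.5,0],"delta_rot": [0,0,30.4],"jaw": 0},
  {"offset": [1.1,-3.8,0],"delta_rot": [0,0,33.5],"jaw": 0},
])

```text
time: 11.98
position: [0.4591, 0.0482, 0.0286]
tool_rot: [0.988, -0.153, 0.001, 0.0]
ft_force: [-1.2, -1.8, -0.1]
grip_width: 0.0006
```

Call:
drive_tool([
  {"offset": [-0.1,0.4,0],"delta_rot": [0,0,-2.6],"jaw": 0},
  {"offset": [-0.1,0.7,0],"delta_rot": [0,0,-5],"jaw": 0},
  {"offset": [-0.1,0.8,-1],"delta_rot": [0,0,-5],"jaw": 0},
  {"offset": [-0.1,0.8,-2],"delta_rot": [0,0,-5],"jaw": 0},
  {"offset": [-0.1,0.8,-3.5],"delta_rot": [0,0,-5],"jaw": 0},
  {"offset": [-0.1,0.8,-5.5],"delta_rot": [0,0,-5],"jaw": 0},
  {"offset": [-0.1,0.8,-8],"delta_rot": [0,0,-5],"jaw": 0},
  {"offset": [-0.1,0.8,-10],"delta_rot": [0,0,-5],"jaw": 0},
])

```text
time: 12.65
position: [0.4554, 0.0408, 0.1303]
tool_rot: [0.994, -0.109, 0.001, 0.0]
ft_force: [1.3, 0.4, 0.0]
grip_width: 0.0007
```

```bash
python3 st.py 10
```

```text
[0.45542881 0.04076929 0.1303307 ] -12.547375478132443 [1.32454907 0.3650449  0.03468498]
finger ang 169.4512363276903 0.06975000245400224
```

View pics/s10.png

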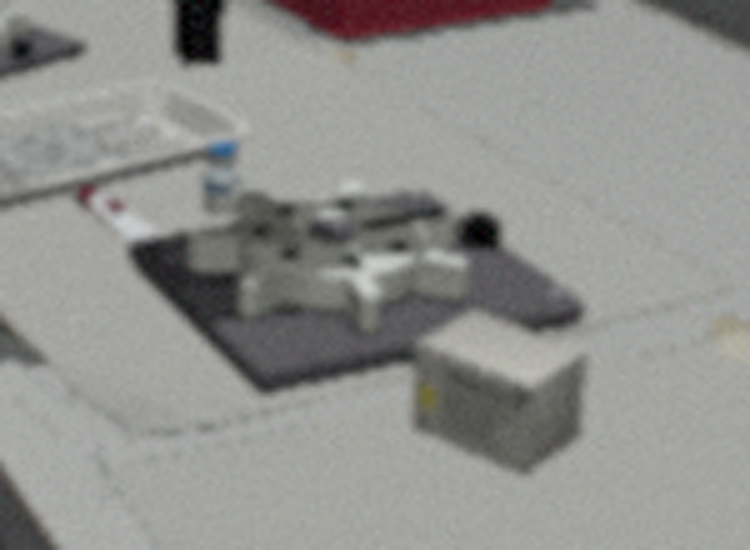

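The bar now points at the pointer (crop 400,205 towards 480,230). Moving the hand aside for a top-view check.

Call:
drive_tool([
  {"offset": [-1,-3,-1],"delta_rot": [0,0,0],"jaw": 0},
  {"offset": [-2,-6,-2],"delta_rot": [0,0,0],"jaw": 0},
  {"offset": [-3,-9,-3],"delta_rot": [0,0,0],"jaw": 0},
  {"offset": [-3,-13,-4],"delta_rot": [0,0,0],"jaw": 0},
  {"offset": [-3,-17,-5],"delta_rot": [0,0,0],"jaw": 0},
  {"offset": [-3,-21,-6],"delta_rot": [0,0,0],"jaw": 0},
  {"offset": [-3,-25,-6],"delta_rot": [0,0,0],"jaw": 0},
  {"offset": [-3,-28,-6],"delta_rot": [0,0,0],"jaw": 0},
])

```text
time: 13.37
position: [0.4871, 0.3241, 0.19]
tool_rot: [0.994, -0.108, 0.002, -0.001]
ft_force: [1.0, -0.6, 0.8]
grip_width: 0.0005
```

Call:
drive_tool([
  {"offset": [0,-3,0],"delta_rot": [0,0,0],"jaw": 0},
  {"offset": [0,-6,0],"delta_rot": [0,0,0],"jaw": 0},
  {"offset": [0,-9,0],"delta_rot": [0,0,0],"jaw": 0},
  {"offset": [0,-10,0],"delta_rot": [0,0,0],"jaw": 0},
  {"offset": [0,-10,0],"delta_rot": [0,0,0],"jaw": 0},
  {"offset": [0,-10,0],"delta_rot": [0,0,0],"jaw": 0},
  {"offset": [0,-10,0],"delta_rot": [0,0,0],"jaw": 0},
  {"offset": [0,-10,0],"delta_rot": [0,0,0],"jaw": 0},
])

```text
time: 14.03
position: [0.5077, 0.4165, 0.1882]
tool_rot: [0.994, -0.109, -0.0, 0.001]
ft_force: [0.4, -0.2, 0.1]
grip_width: 0.0006
```

Run:
```python
from h import *
im=camera("top")[:,:,::-1].copy()
cv2.imwrite("pics/t11.png",cv2.resize(im[150:270,270:430],None,fx=5,fy=5,interpolation=cv2.INTER_CUBIC));print(get_obs()["position"],get_obs()["joint_velocities"])
```

```text
[0.50784499 0.41658881 0.18825139] [-0.00147825  0.00127829 -0.00755053  0.00091342 -0.00192222 -0.00119366]
```

View pics/t11.png

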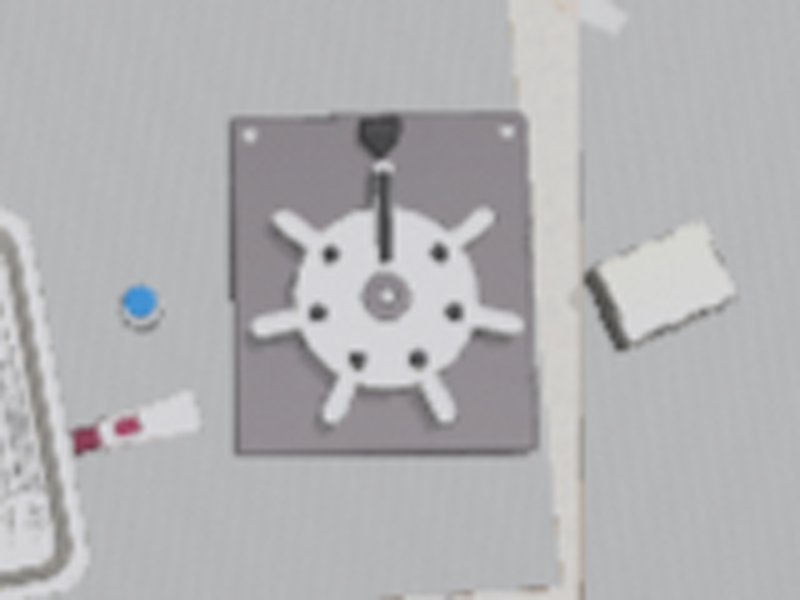

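The bar's lobe is at the pointer (crop 382,165). The base corners, vial, carton and tube are at the same pixels as at the start.

```bash
python3 -c "
from rig import *
print(hand_in())"
```

```text
the job is handed in; nothing more can be done
None
```

I flicked the near-side lobe of the larger week indicator (measured 169 × 148 mm) clockwise three times with the closed fingertip. I then moved the hand aside and handed the job in at about 14 s.

- **Wheel:** the last top view shows the bar's lobe in line with the pointer and all lobes in their rest positions.
- **Indicator and bystanders:** the base, vial, carton and tube appear at the same pixels as at the start.
- **Forces:** the readings taken after each move never showed more than about 4 N at the tool, and the final ones were near zero.

None of these checks failed or disagreed, and the hand-in itself reports no verdict.

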